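Pack the pieces without handles into the delivery tray

TASK

Pack the four white pieces that have no handle upright into the delivery tray, each seated inside the cork rest that matches its outline: the flask in the large ring, the plain round cup in the small ring, the square cup in the square frame and the oblong pot in the oblong frame. Set them down gently instead of dropping them, and leave the jug and the mug, which have handles, standing where they are.

Things in the scene. Friction and masses are not known exactly. Their poses are not given: they have to be found in the camera images.
- flask_mid (a point): Centre (half-way up) of the white ceramic flask: round, 100 mm tall, straight-sided body 58 mm in diameter from 8 to 64 mm above its foot, then a shoulder to a neck 23 mm in diameter at 90 mm and a lip 32 mm in diameter at the top; no handle, about 0.22 kg. z along its axis, up while it stands. Stands on the table at the start, as do all the pieces.
- cup_mid (a point): Centre of the plain round white ceramic cup: open straight-sided cylinder 46 mm in outer diameter, 64 mm tall, wall 4 mm, no handle, about 0.11 kg. z up.
- square_cup_mid (a point): Centre of the square white ceramic cup: open, 46 x 46 mm outside, 64 mm tall, wall 5 mm, about 0.14 kg. x and y square to its sides, z up.
- oblong_pot_mid (a point): Centre of the oblong white ceramic pot: open, 72 mm long (its x axis) by 34 mm wide (its y axis), 64 mm tall, wall 5 mm, about 0.15 kg. z up.
- jug_mid (a point): Centre of the body of the white jug, a look-alike that stays: the same shape and size as the flask, but with a loop handle reaching 54 mm from the axis on its +y side. z up.
- mug_mid (a point): Centre of the body of the white mug, a look-alike that stays: the same shape and size as the round cup, but with a loop handle reaching 47 mm from the axis on its +y side. z up.
- large_ring: Rest for the flask: round ring, opening 76 mm, outside 92 mm in diameter, of light brown cork, 8 mm high, fixed on the tray floor, any of the tray's four places. Origin: centre of the opening, on the bare tray floor where the piece stands; z up. The dark wooden tray with grey-lined floor is 236 mm square, floor 6 mm thick, walls 20 mm high; its four rests stand two by two, 110 mm apart.
- small_ring: Rest for the round cup: round ring, opening 60 mm, outside 76 mm in diameter, of light brown cork, 8 mm high, fixed on the tray floor, any of the tray's four places. Origin: centre of the opening, on the bare tray floor where the piece stands; z up. 
- square_frame: Rest for the square cup: square frame, opening 62 x 62 mm, outside 78 x 78 mm, x and y square to its sides, of light brown cork, 8 mm high, fixed on the tray floor, any of the tray's four places. Origin: centre of the opening, on the bare tray floor where the piece stands; z up. 
- oblong_frame: Rest for the oblong pot: oblong frame, opening 88 mm (its x axis) by 50 mm (its y axis), outside 104 x 66 mm, of light brown cork, 8 mm high, fixed on the tray floor, any of the tray's four places. Origin: centre of the opening, on the bare tray floor where the piece stands; z up. A lidded glaze pot and a flat wooden rib (at most 42 mm tall) stand among the pieces, about 110 mm or more between centres.
There are look-alikes about, which are no part of the job. Leave any green or pink look-alike of the part that bears square_cup_mid alone.

How it is judged:
At the end, for the whole second after the job is handed in: The flask, round cup, square cup and oblong pot each stand at rest inside their own rest: centre within 13 mm of the rest's centre, foot on the tray floor (within 4 mm), upright within 0.1 rad. The jug and mug stand upright within 30 mm of where they stood at the start (horizontal distance between flask_mid and large_ring below 0.013 m and z of flask_mid in the frame of large_ring below 0.054 m and angle between each of flask_mid, cup_mid, square_cup_mid, oblong_pot_mid, jug_mid, mug_mid's own z axis and vertical below 0.1 rad and linear speed of each of flask, cup, square_cup, oblong_pot below 0.02 m/s and horizontal distance between cup_mid and small_ring below 0.013 m and z of cup_mid in the frame of small_ring below 0.036 m and horizontal distance between square_cup_mid and square_frame below 0.013 m and z of square_cup_mid in the frame of square_frame below 0.036 m and horizontal distance between oblong_pot_mid and oblong_frame below 0.013 m and z of oblong_pot_mid in the frame of oblong_frame below 0.036 m and distance of each of jug_mid, mug_mid from where it was at the start of the episode below 0.03 m); the robot touches nothing.
It fails at once if a piece is let go over its rest from more than 25 mm up ((horizontal distance between flask_mid and large_ring below 0.06 m and z of flask_mid in the frame of large_ring above 0.075 m and contact force between the fingers and flask below 0.05 N) or (horizontal distance between cup_mid and small_ring below 0.06 m and z of cup_mid in the frame of small_ring above 0.057 m and contact force between the fingers and cup below 0.05 N) or (horizontal distance between square_cup_mid and square_frame below 0.06 m and z of square_cup_mid in the frame of square_frame above 0.057 m and contact force between the fingers and square_cup below 0.05 N) or (horizontal distance between oblong_pot_mid and oblong_frame below 0.06 m and z of oblong_pot_mid in the frame of oblong_frame above 0.057 m and contact force between the fingers and oblong_pot below 0.05 N)).
It fails at once if the jug (with handle) is moved more than 30 mm or tipped (distance of jug_mid from where it was at the start of the episode above 0.03 m or angle between jug_mid's own z axis and vertical above 0.4 rad).
It fails at once if the mug (with handle) is moved more than 30 mm or tipped (distance of mug_mid from where it was at the start of the episode above 0.03 m or angle between mug_mid's own z axis and vertical above 0.4 rad).
It also fails if it takes over 128 s, if anything falls off the work surface, if the arm or the gripper's body presses on something with over 40 N, if the wrist force passes 120 N, or if a joint passes its speed limit or range.

ROBOT

A 7-joint arm with a two-finger parallel gripper is mounted at the origin on the work surface. World frame = base frame: x ahead of the robot, y to its left, z up, the work surface at z = 0. Lengths are in m, angles in rad, forces in N, time in s.
With the tool pointing down it reaches from about 0.425 to 0.925 m from the base axis. Payload 6.8 kg.
Tool frame: the origin (TCP) lies midway between the tips of the shut fingers; the grasp point (between the pads) lies 19 mm behind it; z points along the fingers, y is the line along which they close (so a half turn about z gives the same grasp; the last joint's range is limited). The gripper opens to 85 mm and grips with 20 to 120 N. Pads are 22 mm wide; open, the fingers measure 114 mm over their backs; the gripper's body (76 mm by 85 mm) begins 54 mm behind the grasp point. The pads swing forward as they close: fully open they stand 13 mm farther back than shut.
Start: joints at [-1.249, 0.477, 0.022, 1.555, -0.011, 1.109, -0.083], TCP at [0.281, 0.614, 0.231] pointing down, gripper open.
Joint ranges: [-2.96, 2.96], [-0.34, 2.1], [-1.41, 1.46], [0.24, 2.44], [-1.37, 4.51], [0.17, 1.92], [-2.96, 2.96]. Speed limits (rad/s): [2.39, 2.39, 3.14, 3.14, 3.14, 3.14, 3.14].

INTERFACE

Orientations are given as a rotation vector (axis times angle).
In Python, from bench import r gives the robot as it stands. The module is installed in compiled form; this text tells all that it offers.
- The arm moves only by the tool apply_moves, never from a script. Its argument "rows" is a list of rows, each a list of 6 numbers: the shift along the tool's x, y, z scaled (see below), then the turn, a rotation vector about the tool's x, y, z scaled (see below). A call has 1 to 5 rows; each row is the pose to reach, as a shift and turn from the pose commanded when the call began, along the tool's axes at that moment; what a row does not reach only later rows make up. The controller multiplies each number of a shift by 0.25 m and each number of a turn by 90 degrees. A row lasts 1/8 s, in which the tool goes at most 62.5 mm and 10.7 degrees, less where a joint would pass 70% of its speed; a pose out of reach is approached as far as the arm can. A call with a number of a shift or a turn outside -1 to 1 is refused whole. A call with a gripper value outside its range is refused whole. "claw" is the opening, from 0 (shut) to 1 (fully open), set as the call begins (left out, the last holds). The fingers move at their own pace and stop on an object; "newtons" is the grip in N (left out, the last holds). Time passes only in rows, so rows that repeat a pose let the fingers close. It gives the time, the measured TCP pose, the force, the opening and the grip force at its end, in the units of the state.
- r.get_obs(): the state, without advancing time (a new reading comes with each control period).
- r.grab_frame(name): name is "scene" or "top"; returns a dict with "pixels" (400x640x3 uint8, red, green, blue), "intrinsics" (3x3 intrinsics, pixels), "eye" and "attitude" of the camera in the world. Camera axes: x right, y up, looking along -z (the intrinsics and any distortion apply to the point x, -y, -z); pixel columns grow to the right and rows downward; lengths in m; the calibration is good to about 2 mm. A picture is of the moment at which its call begins. There is no depth.
- r.hand_in(): hands the job in; it is judged then, once.
Trained networks look in a picture, given as the dict that the camera call returned (one of the last four; its "shot" number tells which), for a name from the list of things; names that differ only in an ending like _2 or _b are one class to them, and where a whole thing is asked for, a point or a joint stands for the part that bears it (a point fixed in the world has none). Each returns a list of dicts, best first, with "conf" (0 to 1); they miss things now and then, are a little off and sometimes report something else, mostly with a low value. They report only what shows in the picture. A call takes as long as a camera call. They do not tell look-alikes from the thing itself.
- r.search_frame(picture, thing): "rect" ([left, top, width, height] in pixels, round what is visible of it).
- r.outline_of(picture, thing): "pixels" (400x640 bool, what is visible of it) and "rect" ([left, top, width, height] in pixels, round what is visible of it).
- r.landmark_of(picture, thing): "point" ([column, row] in pixels: a listed point, or the origin of a listed thing).
The state is a dict: "clock": time; "joints": joint angles; "qvel": joint speeds; "tau": joint torques, N m; "tcp_pos": TCP position; "orientation": TCP orientation; "contact_force": force on the tool from outside, world axes, zero at the start; "moment": the same for the moment, N m; "grip_width": finger opening in m; "gripper_force": force on a finger pad.
Only numpy, scipy, OpenCV 4.12 (cv2) and the standard library are available. Lean on these libraries where they do the work, as an engineer would, in place of code of your own. Each camera call takes 0.05 s, during which the arm holds its last target. There are 200 camera calls.

## Working session

There is one attempt and no reset: what is moved stays moved. The work goes in short steps, Python scripts to look and compute and a tool call to move; the robot and the scene stay as the last step left them, time stands still between calls to the robot, and variables do not carry over. Pictures are saved under pics/ and viewed, at most 14 in all, crops included, and the job is handed in when it is done.

Besides the shell and the picture viewer there is one more tool, called after "Call:" as a command line: name --pt "numbers of a row" for each row, then --argument value for the rest. apply_moves: Moves the arm, as the interface text tells. Its arguments: {"type":"object","properties":{"rows":{"type":"array","items":{"type":"array","items":{"type":"number"}}},"claw":{"type":"number"},"newtons":{"type":"number"}},"required":["rows"]}

```bash
mkdir -p pics
python3 - <<'E'
from bench import r
import cv2,numpy as np
o=r.get_obs(); print({k:np.round(v,3) for k,v in o.items()})
for n in("top","scene"):
    f=r.grab_frame(n); cv2.imwrite(f"pics/{n}0.png",f["pixels"][:,:,::-1]); print(n,f["intrinsics"],f["eye"],f["attitude"],f.keys())
    for t in["flask_mid","cup_mid","square_cup_mid","oblong_pot_mid","jug_mid","mug_mid","large_ring","small_ring","square_frame","oblong_frame"]:
        print(t,[(np.round(d["point"]).tolist(),round(d["conf"],2)) for d in r.landmark_of(f,t)][:5])
E
```

```text
{'clock': np.float64(0.0), 'joints': array([-1.249,  0.478,  0.022,  1.556, -0.011,  1.109, -0.083]), 'qvel': array([-0.002, -0.001,  0.002,  0.001,  0.001, -0.001, -0.001]), 'tau': array([-0.0000e+00, -5.9645e+01,  1.6080e+00, -2.8119e+01,  1.2000e-02,
        9.0000e-03, -0.0000e+00]), 'tcp_pos': array([0.281, 0.613, 0.23 ]), 'orientation': array([-6.700e-01, -3.069e+00,  3.000e-03]), 'contact_force': array([ 0.956,  0.699, -0.481]), 'moment': array([0.036, 0.022, 0.032]), 'gripper_force': np.float64(0.0), 'grip_width': np.float64(0.086)}
top [[362.75973369   0.         315.36013812]
 [  0.         362.75973369 201.88789246]
 [  0.           0.           1.        ]] [ 0.4611073  -0.07612128  0.96660167] [ 0.07084579 -0.07104221 -1.5742683 ] dict_keys(['pixels', 'intrinsics', 'eye', 'attitude', 'shot'])
flask_mid [([324.0, 236.0], 0.78)]
cup_mid [([271.0, 182.0], 0.65)]
square_cup_mid [([467.0, 152.0], 0.95), ([433.0, 184.0], 0.72), ([479.0, 185.0], 0.65), ([418.0, 150.0], 0.62)]
oblong_pot_mid [([383.0, 180.0], 0.77)]
jug_mid [([434.0, 233.0], 0.86), ([387.0, 178.0], 0.61)]
mug_mi
[... 270 characters left out ...]
0.           0.           1.        ]] [ 1.08369759 -0.49594423  1.03995699] [0.58205531 0.26355392 0.85356729] dict_keys(['pixels', 'intrinsics', 'eye', 'attitude', 'shot'])
flask_mid [([276.0, 197.0], 0.9)]
cup_mid [([340.0, 207.0], 0.7)]
square_cup_mid [([239.0, 313.0], 0.93), ([210.0, 299.0], 0.74), ([162.0, 324.0], 0.72), ([194.0, 346.0], 0.57)]
oblong_pot_mid [([254.0, 266.0], 0.65), ([405.0, 155.0], 0.45)]
jug_mid [([182.0, 252.0], 0.84), ([273.0, 199.0], 0.49)]
mug_mid [([222.0, 221.0], 0.76)]
large_ring [([370.0, 172.0], 0.57)]
small_ring [([350.0, 143.0], 0.66)]
square_frame [([383.0, 137.0], 0.7), ([181.0, 251.0], 0.35)]
oblong_frame [([340.0, 208.0], 0.7), ([403.0, 160.0], 0.59)]
```

View pics/top0.png

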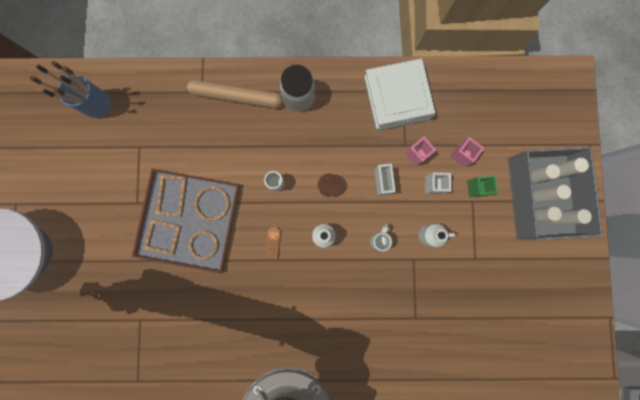

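View pics/scene0.png

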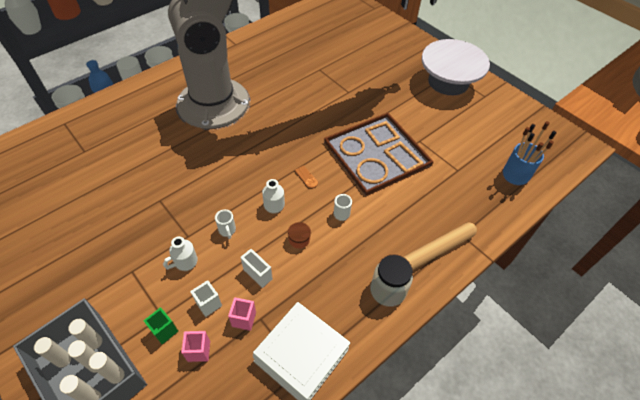

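The top view shows, by pixel:
- **Cup and flask:** plain cup at (275,180), flask at (323,235).
- **Square cup and pot:** white square cup at (438,183), oblong pot at (386,179).
- **Look-alikes to leave:** mug with handle (381,240), jug with handle (434,235), pink cups (421,151) and (468,152), green cup (483,186).
- **Rests:** oblong (171,197), large ring (213,203), square (162,237), small ring (203,244).

Next I'll fit the model silhouettes in both views.

```bash
cat > h.py <<'E'
from bench import r
import cv2,numpy as np
from scipy.spatial.transform import Rotation as Ro
from scipy.optimize import minimize,least_squares
def proj(f,P):
    c=(np.asarray(P)-f["eye"])@Ro.from_rotvec(f["attitude"]).as_matrix()
    K=f["intrinsics"]; return np.c_[K[0,0]*c[:,0]/-c[:,2]+K[0,2],K[1,1]*-c[:,1]/-c[:,2]+K[1,2]]
def ray(f,uv,z):
    K=f["intrinsics"]; d=Ro.from_rotvec(f["attitude"]).apply([(uv[0]-K[0,2])/K[0,0],-(uv[1]-K[1,2])/K[1,1],-1])
    return (f["eye"]+d*(z-f["eye"][2])/d[2])[:2]
t=np.linspace(0,2*np.pi,48,endpoint=False)
circ=lambda rad,z:np.c_[rad*np.cos(t),rad*np.sin(t),0*t+z]
rect=lambda a,b,z:np.array([[sx*a/2,sy*b/2,z] for sx,sy in((1,1),(-1,1),(-1,-1),(1,-1))])
M=dict(flask_mid=[np.r_[circ(.026,0),circ(.029,.008),circ(.029,.064)],np.r_[circ(.029,.064),circ(.0115,.09)],np.r_[circ(.0115,.085),circ(.0115,.095)],np.r_[circ(.016,.096),circ(.016,.1)]],
 cup_mid=[np.r_[circ(.023,0),circ(.023,.064)]],square_cup_mid=[np.r_[rect(.046,.046,0),rect(.046,.046,.064)]],
 oblong_pot_mid=[np.r_[rect(.072,.034,0),rect(.072,.034,.064)]])
M["jug_mid"]=M["flask_mid"];M["mug_mid"]=M["cup_mid"]
S=8
def render(f,parts,p,off,z0=0):
    im=np.zeros((120*S,120*S),np.uint8); c,s=np.cos(p[2]),np.sin(p[2])
    for Q in parts:
        W=np.c_[Q[:,0]*c-Q[:,1]*s+p[0],Q[:,0]*s+Q[:,1]*c+p[1],Q[:,2]+z0]
        uv=(proj(f,W)-off+.5)*S
        cv2.fillConvexPoly(im,cv2.convexHull(np.round(uv).astype(np.int32)),255)
    return cv2.resize(im,(120,120),interpolation=cv2.INTER_AREA)/255.
def fit(views,name,p0,yaw=True,z0=0):
    # views: list of (frame,mask)
    dat=[]
    for f,m in views:
        v,u=np.nonzero(m); off=np.array([int(u.mean())-60,int(v.mean())-60])
        pad=np.pad(m.astype(float),130)[off[1]+130:off[1]+250,off[0]+130:off[0]+250]; dat.append((f,pad,off))
    def cost(q):
        p=[q[0]/100,q[1]/100,q[2]*.3 if yaw else 0]
        return sum(np.abs(render(f,M[name],p,off,z0)-m).sum()/m.sum() for f,m,off in dat)
    best=None
    for y0 in(np.arange(0,np.pi,np.pi/8) if yaw else [0]):
        q0=np.array([p0[0]*100,p0[1]*100,y0/.3]); e=minimize(cost,q0,method="Nelder-Mead",options=dict(initial_simplex=q0+np.array([[0,0,0],[.6,0,0],[0,.6,0],[0,0,.5]]),xatol=1e-3,fatol=1e-4))
        if best is None or e.fun<best.fun: best=e
    return np.array([best.x[0]/100,best.x[1]/100,best.x[2]*.3]),best.fun
E
cat > m1.py <<'E'
from h import *
px=dict(flask_mid=(323,235),cup_mid=(275,180),square_cup_mid=(438,183),oblong_pot_mid=(386,179),jug_mid=(432,235),mug_mid=(381,241))
F=r.grab_frame("top"),r.grab_frame("scene")
for n,uv in px.items():
    h=.05 if n[0] in"fj" else .032
    g=np.r_[ray(F[0],uv,h),h]; vs=[]
    for f in F:
        e=proj(f,[g])[0]
        ds=[d for d in r.outline_of(f,n)]
        ds=[(np.hypot(*(np.array(d["rect"][:2])+np.array(d["rect"][2:])/2-e)),d) for d in ds]
        ds=[d for d in ds if d[0]<14]
        if ds: vs.append((f,min(ds,key=lambda a:a[0])[1]["pixels"]))
    print(n,g.round(3),len(vs),[int(v[1].sum()) for v in vs])
    if n[0] in"jm" or not vs: continue
    for sel in([vs] if len(vs)==1 else [vs,vs[:1],vs[1:]]):
        p,c=fit(sel,n,g[:2],n[0] in"so"); print("  ",p.round(4),round(c/len(sel),3))
for n,uv in dict(large_ring=(213,203),small_ring=(203,244),square_frame=(162,237),oblong_frame=(171,197)).items():
    g=np.r_[ray(F[0],uv,.01),.01]; print(n,g.round(4))
    for f in F:
        e=proj(f,[g])[0]
        print("   ",[(ray(f,d["point"],.006).round(4),round(d["conf"],2)) for d in r.landmark_of(f,n)],[(d["rect"],int(d["pixels"].sum())) for d in r.outline_of(f,n)],e.round())
big=cv2.resize(F[0]["pixels"][130:280,120:280],None,fx=4,fy=4,interpolation=cv2.INTER_CUBIC);cv2.imwrite("pics/tray.png",big[:,:,::-1])
big=cv2.resize(F[0]["pixels"][140:260,310:500],None,fx=4,fy=4,interpolation=cv2.INTER_CUBIC);cv2.imwrite("pics/pieces.png",big[:,:,::-1])
E
python3 m1.py
```

```text
flask_mid [ 0.46  -0.095  0.05 ] 2 [409, 533]
   [ 0.4604 -0.0948  0.0456] 0.117
   [ 0.4602 -0.0951  0.0182] 0.075
   [ 0.4584 -0.093   0.0115] 0.151
cup_mid [0.603 0.028 0.032] 2 [297, 388]
   [ 0.6015  0.0312 -0.0047] 0.109
   [0.6022 0.0309 0.0141] 0.111
   [ 0.5998  0.0327 -0.0412] 0.105
square_cup_mid [ 0.594 -0.395  0.032] 2 [507, 611]
   [ 0.5936 -0.3922 -0.023 ] 0.075
   [ 0.5929 -0.3929 -0.0199] 0.051
   [ 0.5943 -0.3912 -0.0576] 0.069
oblong_pot_mid [ 0.605 -0.26   0.032] 2 [524, 704]
   [ 0.6039 -0.255   3.217 ] 0.072
   [ 0.6034 -0.2562  0.0993] 0.066
   [ 0.6045 -0.2542  0.0698] 0.048
jug_mid [ 0.459 -0.37   0.05 ] 2 [616, 810]
mug_mid [ 0.444 -0.244  0.032] 2 [341, 442]
large_ring [0.546  0.1945 0.01  ]
    [] [([196.4, 186.8, 32.6, 35.2], 301)] [213. 203.]
    [(array([0.5496, 0.1899]), 0.62)] [([353.8, 155.7, 31.9, 25.1], 336)] [371. 171.]
small_ring [0.4383 0.2185 0.01  ]
    [(array([0.441 , 0.2156]), 0.81)] [([190.2, 228.2, 26.8, 27.9], 210)] [203. 244.]
    [(array([0.4378, 0.2224]), 0.44)] [([335.4, 132.2, 33.3, 24.2], 193)] [352. 145.]
square_frame [0.457  0.3265 0.01  ]
    [(array([0.4646, 0.3298]), 0.92), (array([0.6   , 0.0295]), 0.68), (array([0.4484, 0.2186]), 0.59), (array([ 0.4608, -0.3866]), 0.2)] [([144.5, 217.2, 36.6, 34.5], 339)] [162. 237.]
    [(array([0.4776, 0.317 ]), 0.49)] [([368.1, 124.1, 32.8, 23.7], 285), ([383.0, 141.6, 40.2, 32.3], 361)] [381. 133.]
oblong_frame [0.5625 0.3062 0.01  ]
    [(array([0.5712, 0.2993]), 0.67), (array([ 0.6071, -0.2581]), 0.18)] [([155.3, 173.3, 28.5, 44.3], 472), ([196.4, 187.8, 32.7, 32.3], 215)] [171. 197.]
    [(array([0.5704, 0.3079]), 0.61)] [([384.9, 144.4, 37.4, 27.3], 243)] [401. 156.]
```

View pics/tray.png

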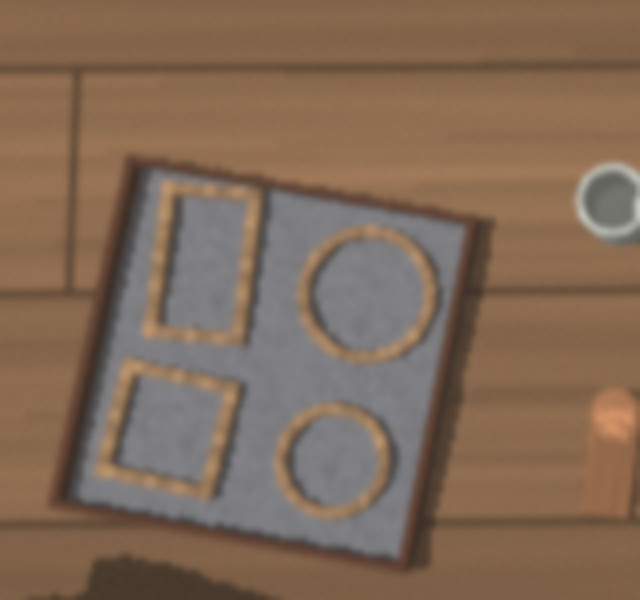

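View pics/pieces.png

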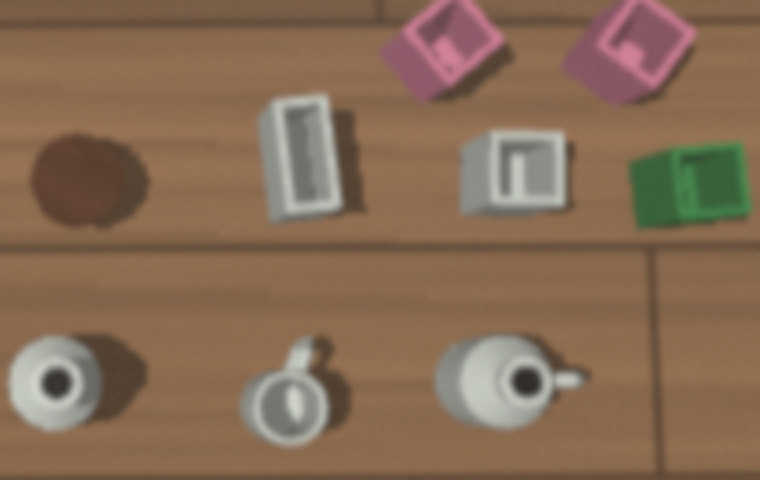

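```bash
cat > m2.py <<'E'
from h import *
def ringparts(n):
    return {"large_ring":(circ(.046,.008),circ(.038,.008),circ(.046,0),circ(.038,0)),"small_ring":(circ(.038,.008),circ(.030,.008),circ(.038,0),circ(.030,0)),
    "square_frame":(rect(.078,.078,.008),rect(.062,.062,.008),rect(.078,.078,0),rect(.062,.062,0)),"oblong_frame":(rect(.104,.066,.008),rect(.088,.05,.008),rect(.104,.066,0),rect(.088,.05,0))}[n]
def tf(Q,p):
    c,s=np.cos(p[2]),np.sin(p[2]); return np.c_[Q[:,0]*c-Q[:,1]*s+p[0],Q[:,0]*s+Q[:,1]*c+p[1],Q[:,2]+.006]
def ren(f,n,p,off):
    def hull(Q):
        im=np.zeros((80*S,80*S),np.uint8); cv2.fillConvexPoly(im,cv2.convexHull(np.round((proj(f,tf(Q,p))-off+.5)*S).astype(np.int32)),255); return im
    o,i,o2,i2=ringparts(n)
    out=hull(np.r_[o,o2])&~(hull(i)&hull(i2))
    return cv2.resize(out,(80,80),interpolation=cv2.INTER_AREA)/255.
F=r.grab_frame("top"),r.grab_frame("scene")
G=dict(large_ring=(.546,.1945),small_ring=(.4383,.2185),square_frame=(.457,.3265),oblong_frame=(.5625,.3062))
cen=np.mean(list(G.values()),0)
fr=[]
for f in F:
    I=f["pixels"].astype(int); m=((I[...,0]-I[...,2]>45)&(I[...,0]>125)).astype(float)
    inside=np.zeros(m.shape,np.uint8)
    cv2.fillConvexPoly(inside,cv2.convexHull(np.round(proj(f,tf(rect(.218,.218,0),(*cen,.21*-1 if 0 else -.21)))).astype(np.int32)),1)
    fr.append((f,m*inside)); print(int((m*inside).sum()))
    cv2.imwrite("pics/mask_%d.png"%f["shot"],(m*inside*255).astype(np.uint8))
for n,g in G.items():
    for sel in(fr,fr[:1],fr[1:]):
        best=None
        def cost(q):
            p=(q[0]/100,q[1]/100,q[2]*.3); s=0
            for f,m in sel:
                off=np.round(proj(f,[[*g,.01]])[0]).astype(int)-40
                R=ren(f,n,p,off); s-=(R*m[off[1]:off[1]+80,off[0]:off[0]+80]).sum()/R.sum()
            return s
        for y in(np.arange(0,np.pi,np.pi/12) if "frame" in n else[0]):
            q0=np.array([g[0]*100,g[1]*100,y/.3]); e=minimize(cost,q0,method="Nelder-Mead",options=dict(initial_simplex=q0+np.array([[0,0,0],[.6,0,0],[0,.6,0],[0,0,.5]]),xatol=1e-3,fatol=1e-4))
            if best is None or e.fun<best.fun:best=e
        print(n,(best.x[:2]/100).round(4),round(best.x[2]*.3,3),round(best.fun/len(sel),3))
E
python3 m2.py
```

```text
1015
949
large_ring [0.5459 0.2001] -0.078 -0.712
large_ring [0.5459 0.1994] 0.023 -0.64
large_ring [0.5456 0.2001] -0.068 -0.786
small_ring [0.4369 0.2202] 0.136 -0.698
small_ring [0.4373 0.2192] 0.129 -0.604
small_ring [0.4368 0.2206] 0.002 -0.798
square_frame [0.4581 0.3288] -0.222 -0.763
square_frame [0.4581 0.3278] 1.349 -0.704
square_frame [0.4576 0.329 ] 1.337 -0.829
oblong_frame [0.5674 0.3086] -0.087 -0.759
oblong_frame [0.5672 0.3084] 3.062 -0.714
oblong_frame [0.5673 0.3093] -0.1 -0.81
```

The crops show the flask at (323,235) and the square cup and pot without handles, all white. The mug handle points up and the jug handle points right. My choice holds, so I'll start moving towards the cup.

Call:
apply_moves --pt "-0.763 -0.706 0.1 0 0 -0.2737" --pt "-0.763 -0.706 0.1 0 0 -0.2737" --pt "-0.763 -0.706 0.1 0 0 -0.2737" --pt "-0.763 -0.706 0.1 0 0 -0.2737" --pt "-0.763 -0.706 0.1 0 0 -0.2737" --claw 1 --newtons 30

```text
clock: 3.32
tcp_pos: [0.3834, 0.3686, 0.2061]
orientation: [0.011, 3.141, -0.004]
contact_force: [0.3, 0.9, -0.8]
grip_width: 0.0853
gripper_force: 0.0
```

Call:
apply_moves --pt "-0.872 -0.8 0 0 0 0" --pt "-0.872 -0.8 0 0 0 0" --pt "-0.872 -0.8 0 0 0 0" --pt "-0.872 -0.8 0 0 0 0" --pt "-0.872 -0.8 0 0 0 0"

```text
clock: 3.95
tcp_pos: [0.6012, 0.1721, 0.2065]
orientation: [0.002, 3.141, -0.0]
contact_force: [0.5, 0.2, 0.8]
grip_width: 0.0853
gripper_force: 0.0
```

Call:
apply_moves --pt "0 -0.275 0.1 0 0 0" --pt "0 -0.55 0.2 0 0 0" --pt "0 -0.55 0.32 0 0 0" --pt "0 -0.55 0.32 0 0 0"

```text
clock: 4.45
tcp_pos: [0.5973, 0.0347, 0.124]
orientation: [-0.004, -3.136, 0.002]
contact_force: [0.4, 0.9, -0.3]
grip_width: 0.0854
gripper_force: 0.0
```

Call:
apply_moves --pt "0 0 0.1 0 0 0" --pt "0 0 0.2 0 0 0" --pt "0 0 0.2 0 0 0" --pt "0 0 0.2 0 0 0"

```text
clock: 4.95
tcp_pos: [0.6004, 0.038, 0.078]
orientation: [-0.003, 3.139, 0.002]
contact_force: [0.2, -0.7, -0.3]
grip_width: 0.0855
gripper_force: 0.0
```

Run:
```python
from h import *
o=r.get_obs();print(o["tcp_pos"].round(4),o["orientation"].round(3))
f=r.grab_frame("scene");cv2.imwrite("pics/s1.png",cv2.resize(f["pixels"][120:300,220:460],None,fx=3,fy=3)[:,:,::-1])
```

```text
[0.6004 0.038  0.078 ] [-3.000e-03  3.139e+00  2.000e-03]
```

View pics/s1.png

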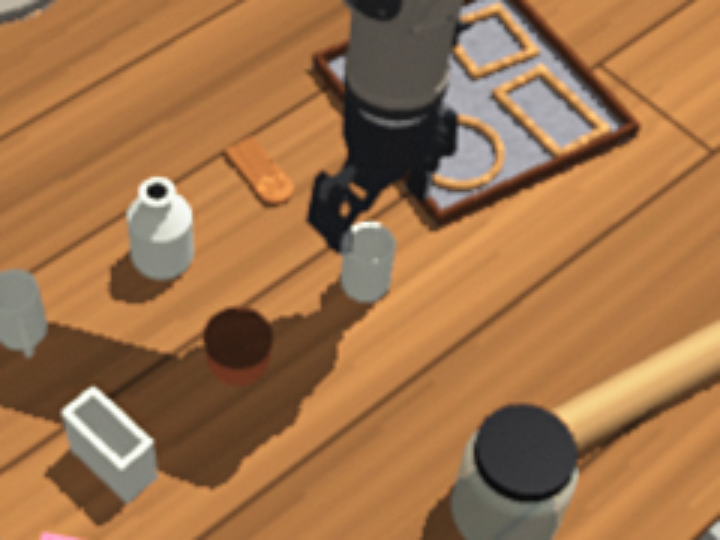

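The crop shows the open fingers straddling the cup (crop pixel 367,240). I'll correct y by -7 mm and go down.

Call:
apply_moves --pt "-0.004 -0.028 0.04 0 0 0" --pt "-0.004 -0.028 0.12 0 0 0" --pt "-0.004 -0.028 0.2 0 0 0" --pt "-0.004 -0.028 0.2 0 0 0"

```text
clock: 5.5
tcp_pos: [0.5981, 0.0291, 0.0236]
orientation: [0.0, -3.137, 0.001]
contact_force: [0.3, -0.4, -0.3]
grip_width: 0.0854
gripper_force: 0.0
```

Call:
apply_moves --pt "0 0 0 0 0 0" --pt "0 0 0 0 0 0" --pt "0 0 0 0 0 0" --pt "0 0 0 0 0 0" --pt "0 0 0 0 0 0" --claw 0 --newtons 30

```text
clock: 6.12
tcp_pos: [0.6007, 0.0295, 0.0271]
orientation: [-0.0, 3.14, 0.001]
contact_force: [-0.7, 1.0, 5.6]
grip_width: 0.0462
gripper_force: 31.0
```

Call:
apply_moves --pt "0 0 -0.1 0 0 0" --pt "0 0 -0.3 0 0 0" --pt "0.1 0.1 -0.5 0 0 0" --pt "0.3 0.3 -0.5 0 0 0" --pt "0.4 0.5 -0.5 0 0 0"

```text
clock: 6.75
tcp_pos: [0.4993, 0.1531, 0.1519]
orientation: [0.004, 3.141, 0.0]
contact_force: [1.6, 1.3, -1.1]
grip_width: 0.0457
gripper_force: 31.2
```

Call:
apply_moves --pt "0.12 0.12 0 0 0 0" --pt "0.25 0.25 0 0 0 0" --pt "0.25 0.25 0 0 0 0" --pt "0.25 0.25 0 0 0 0" --pt "0.25 0.25 0 0 0 0"

```text
clock: 7.38
tcp_pos: [0.439, 0.2145, 0.1512]
orientation: [0.003, 3.141, -0.001]
contact_force: [-0.2, 0.2, -0.4]
grip_width: 0.0459
gripper_force: 31.2
```

Call:
apply_moves --pt "0.01 0.02 0.15 0 0 0" --pt "0.01 0.02 0.3 0 0 0" --pt "0.01 0.02 0.42 0 0 0" --pt "0.01 0.02 0.42 0 0 0" --pt "0.01 0.02 0.42 0 0 0"

```text
clock: 8.0
tcp_pos: [0.4368, 0.2204, 0.0471]
orientation: [0.002, 3.141, 0.001]
contact_force: [0.7, 0.9, -0.9]
grip_width: 0.046
gripper_force: 31.3
```

Run:
```python
from h import *
for i in range(3):
    f=r.grab_frame("scene");o=r.get_obs();print(o["tcp_pos"].round(4))
cv2.imwrite("pics/s2.png",cv2.resize(f["pixels"][80:240,280:480],None,fx=4,fy=3.75)[:,:,::-1])
```

```text
[0.4369 0.2208 0.0475]
[0.4369 0.2209 0.0476]
[0.4368 0.221  0.0476]
```

View pics/s2.png

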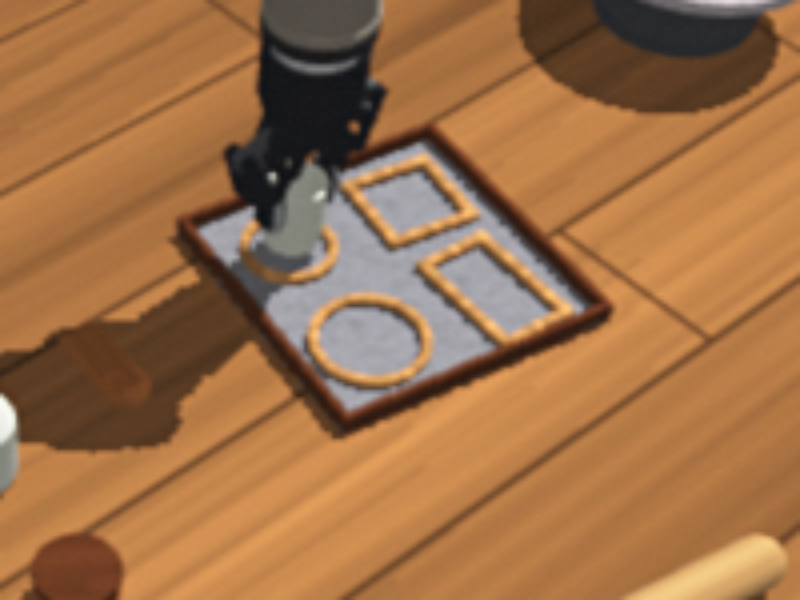

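The cup is over the small ring (crop pixel 290,245). I'll lower it.

Call:
apply_moves --pt "0 0 0.03 0 0 0" --pt "0 0 0.056 0 0 0" --pt "0 0 0.056 0 0 0"

```text
clock: 8.52
tcp_pos: [0.436, 0.2209, 0.0325]
orientation: [-0.0, 3.141, 0.001]
contact_force: [-1.2, -0.6, 6.5]
grip_width: 0.0459
gripper_force: 32.2
```

Call:
apply_moves --pt "0 0 0 0 0 0" --pt "0 0 0 0 0 0"

```text
clock: 8.78
tcp_pos: [0.436, 0.2209, 0.0325]
orientation: [-0.0, 3.141, 0.001]
contact_force: [-0.3, -0.7, 5.7]
grip_width: 0.0461
gripper_force: 32.2
```

Call:
apply_moves --pt "0 0 0 0 0 0" --pt "0 0 0 0 0 0" --pt "0 0 0 0 0 0" --pt "0 0 0 0 0 0" --claw 1

```text
clock: 9.28
tcp_pos: [0.4357, 0.2206, 0.0322]
orientation: [0.0, -3.141, 0.0]
contact_force: [-0.1, -1.1, -0.1]
grip_width: 0.0856
gripper_force: 0.0
```

Call:
apply_moves --pt "0 0 -0.15 0 0 0" --pt "0 0 -0.35 0 0 0" --pt "0 0 -0.6 0 0 0" --pt "-0.1 -0.3 -0.6 0 0 0" --pt "-0.1 -0.6 -0.6 0 0 0"

```text
clock: 9.9
tcp_pos: [0.4607, 0.0982, 0.1835]
orientation: [-0.003, 3.138, 0.002]
contact_force: [0.7, -0.4, -0.1]
grip_width: 0.0855
gripper_force: 0.0
```

Call:
apply_moves --pt "0 -0.25 0 0 0 0" --pt "0 -0.5 0 0 0 0" --pt "0 -0.65 0 0 0 0" --pt "0 -0.65 0 0 0 0" --pt "0 -0.65 0 0 0 0"

```text
clock: 10.52
tcp_pos: [0.4591, -0.0628, 0.1822]
orientation: [0.001, -3.141, -0.001]
contact_force: [0.5, -0.1, -0.6]
grip_width: 0.0855
gripper_force: 0.0
```

Call:
apply_moves --pt "-0.004 -0.128 0 0 0 0" --pt "-0.004 -0.128 0.1 0 0 0" --pt "-0.004 -0.128 0.22 0 0 0" --pt "-0.004 -0.128 0.22 0 0 0" --pt "-0.004 -0.128 0.22 0 0 0"

```text
clock: 11.15
tcp_pos: [0.4608, -0.0947, 0.128]
orientation: [-0.003, 3.141, 0.0]
contact_force: [1.2, 0.3, 0.7]
grip_width: 0.0852
gripper_force: 0.0
```

Run:
```python
from h import *
f=r.grab_frame("scene");o=r.get_obs();print(o["tcp_pos"].round(4))
cv2.imwrite("pics/s3.png",np.vstack([cv2.resize(f["pixels"][110:270,200:400],None,fx=3,fy=3)])[:,:,::-1])
```

```text
[ 0.461  -0.0949  0.1283]
```

View pics/s3.png

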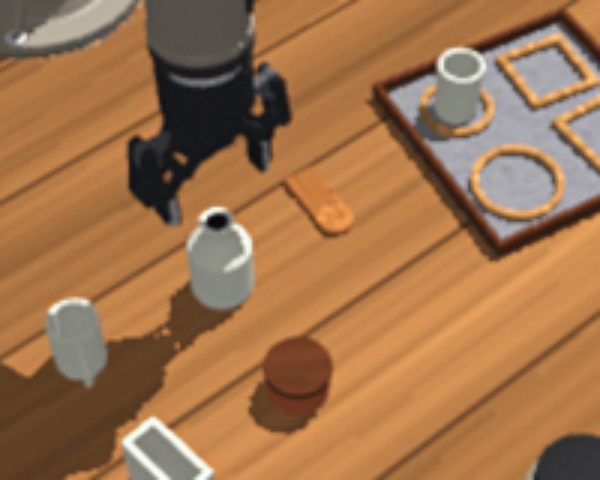

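The cup stands in the small ring at crop pixel (460,90), and the flask (crop 220,260) is centred under the open fingers. I'll go down and grip it.

Call:
apply_moves --pt "0 0 0.1 0 0 0" --pt "0 0 0.2 0 0 0" --pt "0 0 0.3 0 0 0" --pt "0 0 0.388 0 0 0" --pt "0 0 0.388 0 0 0"

```text
clock: 11.82
tcp_pos: [0.46, -0.0953, 0.0301]
orientation: [0.001, -3.14, -0.0]
contact_force: [0.1, 0.1, 0.4]
grip_width: 0.0855
gripper_force: 0.0
```

Call:
apply_moves --pt "0 0 0 0 0 0" --pt "0 0 0 0 0 0" --pt "0 0 0 0 0 0" --pt "0 0 0 0 0 0" --claw 0 --newtons 35

```text
clock: 12.32
tcp_pos: [0.4613, -0.0955, 0.0318]
orientation: [-0.0, 3.139, 0.001]
contact_force: [-0.1, 0.7, 7.4]
grip_width: 0.0573
gripper_force: 35.8
```

Call:
apply_moves --pt "0 0 -0.1 0 0 0" --pt "0 0 -0.3 0 0 0" --pt "-0.05 0.1 -0.5 0 0 0" --pt "-0.1 0.3 -0.5 0 0 0" --pt "-0.2 0.5 -0.5 0 0 0"

```text
clock: 12.95
tcp_pos: [0.5103, 0.0304, 0.157]
orientation: [0.002, 3.139, 0.001]
contact_force: [0.5, -0.6, -3.1]
grip_width: 0.0571
gripper_force: 39.1
```

Call:
apply_moves --pt "-0.1 0.2 0 0 0 0" --pt "-0.14 0.4 0 0 0 0" --pt "-0.14 0.6 0 0 0 0" --pt "-0.14 0.66 0 0 0 0" --pt "-0.14 0.66 0 0 0 0"

```text
clock: 13.58
tcp_pos: [0.5447, 0.1953, 0.1555]
orientation: [0.004, -3.142, 0.0]
contact_force: [-0.3, -0.9, -2.8]
grip_width: 0.0572
gripper_force: 39.1
```

Call:
apply_moves --pt "-0.005 0.019 0.12 0 0 0" --pt "-0.005 0.019 0.3 0 0 0" --pt "-0.005 0.019 0.41 0 0 0" --pt "-0.005 0.019 0.41 0 0 0" --pt "-0.005 0.019 0.41 0 0 0"

```text
clock: 14.2
tcp_pos: [0.5474, 0.198, 0.0541]
orientation: [0.003, 3.14, 0.0]
contact_force: [0.5, 0.2, -2.4]
grip_width: 0.057
gripper_force: 39.1
```

Call:
apply_moves --pt "0 0 0.025 0 0 0" --pt "0 0 0.05 0 0 0" --pt "0 0 0.058 0 0 0" --pt "0 0 0.058 0 0 0"

```text
clock: 14.7
tcp_pos: [0.5463, 0.1992, 0.0382]
orientation: [0.0, -3.141, 0.0]
contact_force: [0.6, -0.1, -3.5]
grip_width: 0.0572
gripper_force: 39.1
```

Call:
apply_moves --pt "0 0 0.008 0 0 0" --pt "0 0 0.008 0 0 0"

```text
clock: 14.95
tcp_pos: [0.5466, 0.1993, 0.0379]
orientation: [0.0, 3.141, 0.001]
contact_force: [-4.0, -1.0, 13.2]
grip_width: 0.0573
gripper_force: 40.3
```

Call:
apply_moves --pt "0 0 0 0 0 0" --pt "0 0 0 0 0 0" --pt "0 0 0 0 0 0" --pt "0 0 0 0 0 0" --claw 1

```text
clock: 15.45
tcp_pos: [0.5463, 0.1992, 0.0362]
orientation: [0.0, -3.141, 0.0]
contact_force: [-0.2, -0.5, -0.3]
grip_width: 0.0856
gripper_force: 0.0
```

Call:
apply_moves --pt "0 0 -0.15 0 0 0" --pt "0 0 -0.35 0 0 0" --pt "0 0 -0.55 0 0 0" --pt "0 0 -0.65 0 0 0" --pt "0 0 -0.65 0 0 0"

```text
clock: 16.08
tcp_pos: [0.5476, 0.1997, 0.2009]
orientation: [0.0, 3.138, 0.003]
contact_force: [-0.1, 0.3, -0.9]
grip_width: 0.0851
gripper_force: 0.0
```

Call:
apply_moves --pt "-0.05 -0.25 0 0 0 0" --pt "-0.1 -0.5 0 0 0 0" --pt "-0.15 -0.75 0 0 0 0" --pt "-0.2 -1.0 0 0 0 0" --pt "-0.22 -1.0 0 0 0 0"

```text
clock: 16.7
tcp_pos: [0.6004, -0.0578, 0.1973]
orientation: [-0.015, -3.139, 0.005]
contact_force: [-0.6, 0.1, 0.2]
grip_width: 0.0857
gripper_force: 0.0
```

Call:
apply_moves --pt "0 -0.24 0 0 0 0" --pt "0 -0.48 0 0 0 0" --pt "0 -0.72 0 0 0 0" --pt "0 -0.82 0 0 0 -0.051" --pt "0 -0.82 0.1 0 0 -0.051"

```text
clock: 17.32
tcp_pos: [0.6016, -0.2588, 0.1737]
orientation: [-0.121, 3.137, -0.003]
contact_force: [-0.7, -0.8, -0.4]
grip_width: 0.0853
gripper_force: 0.0
```

Call:
apply_moves --pt "0 0 0.12 0 0 0" --pt "0 0 0.24 0 0 0" --pt "0 0 0.3 0 0 0" --pt "0 0 0.3 0 0 0" --pt "0 0 0.3 0 0 0"

```text
clock: 17.95
tcp_pos: [0.6022, -0.2559, 0.0997]
orientation: [-0.126, 3.138, -0.001]
contact_force: [0.3, -0.5, 0.7]
grip_width: 0.0853
gripper_force: 0.0
```

Call:
apply_moves --pt "-0.007 0.004 0.12 0 0 0" --pt "-0.007 0.004 0.24 0 0 0" --pt "-0.007 0.004 0.287 0 0 0" --pt "-0.007 0.004 0.287 0 0 0"

```text
clock: 18.45
tcp_pos: [0.6032, -0.2548, 0.0273]
orientation: [0.126, -3.139, 0.0]
contact_force: [0.4, 1.5, 0.7]
grip_width: 0.0852
gripper_force: 0.0
```

Call:
apply_moves --pt "0 0 0 0 0 0" --pt "0 0 0 0 0 0" --pt "0 0 0 0 0 0" --pt "0 0 0 0 0 0" --pt "0 0 0 0 0 0" --claw 0 --newtons 35

```text
clock: 19.08
tcp_pos: [0.6036, -0.2548, 0.0279]
orientation: [-0.126, 3.138, -0.0]
contact_force: [-1.3, 0.8, 6.3]
grip_width: 0.0339
gripper_force: 37.6
```

Call:
apply_moves --pt "0 0 -0.12 0 0 0" --pt "0 0 -0.34 0 0 0" --pt "0 0 -0.56 0 0 0.05" --pt "0 0.05 -0.73 0 0 0.108" --pt "0 0.2 -0.73 0 0 0.108"

```text
clock: 19.7
tcp_pos: [0.6005, -0.2079, 0.2137]
orientation: [0.149, 3.131, -0.005]
contact_force: [0.2, 1.1, -1.7]
grip_width: 0.0337
gripper_force: 36.9
```

Call:
apply_moves --pt "0 0.25 0 0 0 0" --pt "0 0.5 0 0 0 0" --pt "0 0.75 0 0 0 0" --pt "0 1.0 0 0 0 0" --pt "0 1.0 0 0 0 0"

```text
clock: 20.32
tcp_pos: [0.6209, 0.0526, 0.2087]
orientation: [-0.123, -3.138, -0.005]
contact_force: [-1.4, -0.6, -2.1]
grip_width: 0.0334
gripper_force: 36.8
```

Call:
apply_moves --pt "0 0.25 0 0 0 0.008" --pt "0 0.5 0 0 0 0.008" --pt "0.1 0.75 0 0 0 0.008" --pt "0.25 0.95 0 0 0 0.008" --pt "0.295 1.0 0 0 0 0.008"

```text
clock: 20.95
tcp_pos: [0.5672, 0.3043, 0.2087]
orientation: [-0.15, -3.136, -0.002]
contact_force: [0.1, 0.1, -2.0]
grip_width: 0.034
gripper_force: 36.7
```

Call:
apply_moves --pt "0 0 0 0 0 0" --pt "0 0 0 0 0 0"

```text
clock: 21.2
tcp_pos: [0.5715, 0.297, 0.2096]
orientation: [0.165, 3.136, -0.002]
contact_force: [0.9, -0.3, -0.8]
grip_width: 0.034
gripper_force: 36.8
```

Call:
apply_moves --pt "0.021 0.045 0.1 0 0 0" --pt "0.021 0.045 0.3 0 0 0" --pt "0.021 0.045 0.5 0 0 0" --pt "0.021 0.045 0.618 0 0 0" --pt "0.021 0.045 0.618 0 0 0"

```text
clock: 21.82
tcp_pos: [0.5659, 0.3079, 0.0527]
orientation: [-0.165, -3.134, 0.006]
contact_force: [0.9, -0.0, -2.0]
grip_width: 0.0335
gripper_force: 36.7
```

Run:
```python
from h import *
f=r.grab_frame("scene");o=r.get_obs();print(o["tcp_pos"].round(4),o["orientation"].round(3))
cv2.imwrite("pics/s4.png",cv2.resize(f["pixels"][80:240,280:480],None,fx=4,fy=3.75)[:,:,::-1])
```

```text
[0.5671 0.3091 0.0547] [-1.650e-01 -3.137e+00  3.000e-03]
```

View pics/s4.png

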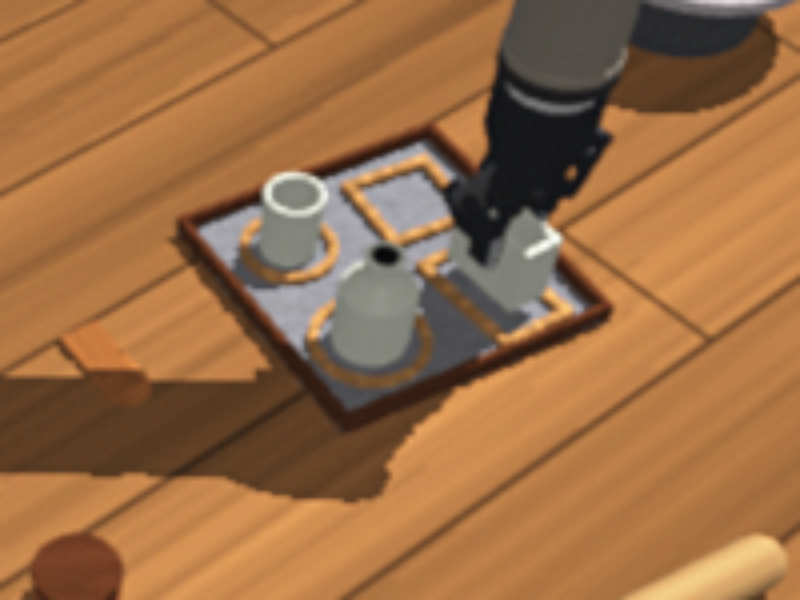

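The flask and cup are seated, and the pot is over its frame (crop pixel 510,270). I'll lower it.

Call:
apply_moves --pt "0 0 0.025 0 0 0" --pt "0 0 0.05 0 0 0" --pt "0 0 0.075 0 0 0" --pt "0 0 0.086 0 0 0" --pt "0 0 0.086 0 0 0"

```text
clock: 22.5
tcp_pos: [0.5661, 0.3116, 0.0339]
orientation: [-0.16, -3.137, -0.0]
contact_force: [-1.4, -0.9, 1.3]
grip_width: 0.0337
gripper_force: 35.7
```

Call:
apply_moves --pt "0 0 0.002 0 0 0" --pt "0 0 0.002 0 0 0" --pt "0 0 0.002 0 0 0" --pt "0 0 0.002 0 0 0" --claw 1

```text
clock: 23.0
tcp_pos: [0.5662, 0.3115, 0.033]
orientation: [0.16, 3.137, 0.0]
contact_force: [0.5, 0.2, 0.0]
grip_width: 0.0852
gripper_force: 0.0
```

Call:
apply_moves --pt "0 0 -0.15 0 0 0" --pt "0 0 -0.35 0 0 0" --pt "0 0 -0.55 0 0 0" --pt "0 0 -0.7 0 0 -0.05" --pt "0 0 -0.7 0 0 -0.05"

```text
clock: 23.62
tcp_pos: [0.5682, 0.3124, 0.212]
orientation: [0.036, 3.136, 0.007]
contact_force: [-0.6, -0.2, -0.2]
grip_width: 0.0854
gripper_force: 0.0
```

Call:
apply_moves --pt "-0.05 -0.25 0 0 0 0" --pt "-0.1 -0.5 0 0 0 0" --pt "-0.12 -0.75 0 0 0 0" --pt "-0.14 -1.0 0 0 0 0" --pt "-0.14 -1.0 0 0 0 0"

```text
clock: 24.25
tcp_pos: [0.5948, 0.0533, 0.2073]
orientation: [-0.053, -3.14, 0.005]
contact_force: [-0.6, 0.5, -0.1]
grip_width: 0.0854
gripper_force: 0.0
```

Call:
apply_moves --pt "0 -0.25 0 0 0 0" --pt "0 -0.5 0 0 0 0" --pt "0 -0.75 0 0 0 0" --pt "0 -1.0 0 0 0 0" --pt "0 -1.0 0 0 0 0"

```text
clock: 24.88
tcp_pos: [0.5876, -0.1956, 0.2074]
orientation: [-0.052, -3.14, 0.005]
contact_force: [0.8, 1.2, -0.4]
grip_width: 0.0853
gripper_force: 0.0
```

Call:
apply_moves --pt "-0.05 -0.25 0 0 0 0" --pt "-0.05 -0.5 0 0 0 0" --pt "-0.05 -0.74 0 0 0 0" --pt "-0.05 -0.785 0.1 0 0 0" --pt "-0.05 -0.785 0.3 0 0 0"

```text
clock: 25.5
tcp_pos: [0.5987, -0.3863, 0.1329]
orientation: [0.039, 3.138, -0.002]
contact_force: [0.5, 0.8, -1.5]
grip_width: 0.0856
gripper_force: 0.0
```

Call:
apply_moves --pt "0 0 0.05 0 0 0" --pt "0 0 0.1 0 0 0" --pt "0 0 0.1 0 0 0" --pt "0 0 0.1 0 0 0"

```text
clock: 26.0
tcp_pos: [0.5983, -0.386, 0.1096]
orientation: [0.036, 3.139, -0.002]
contact_force: [0.3, 0.1, 0.5]
grip_width: 0.0851
gripper_force: 0.0
```

Run:
```python
from h import *
f=r.grab_frame("scene");o=r.get_obs();print(o["tcp_pos"].round(4),o["orientation"].round(3))
cv2.imwrite("pics/s5.png",cv2.resize(f["pixels"][220:380,120:320],None,fx=3,fy=3)[:,:,::-1])
```

```text
[ 0.5982 -0.3861  0.1097] [ 3.700e-02  3.139e+00 -2.000e-03]
```

View pics/s5.png

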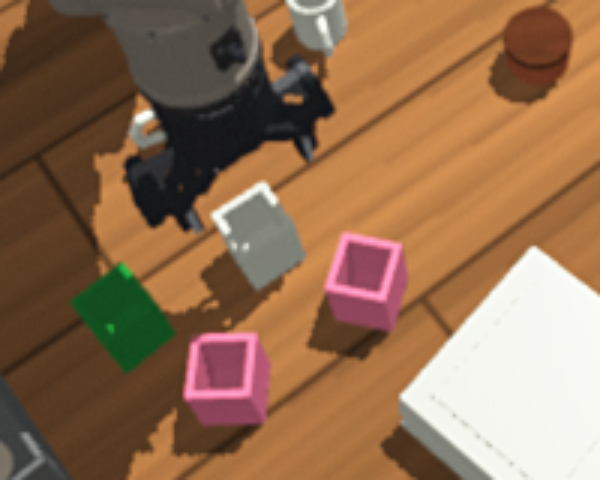

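The white square cup (crop pixel 258,235) is under the fingers, with the green and pink ones clear. I'll go down.

Call:
apply_moves --pt "0.018 -0.024 0.05 0 0 0" --pt "0.018 -0.024 0.15 0 0 0" --pt "0.018 -0.024 0.25 0 0 0" --pt "0.018 -0.024 0.327 0 0 0" --pt "0.018 -0.024 0.327 0 0 0"

```text
clock: 26.68
tcp_pos: [0.5913, -0.3911, 0.0243]
orientation: [-0.037, -3.138, -0.002]
contact_force: [0.9, 1.0, 0.7]
grip_width: 0.0852
gripper_force: 0.0
```

Call:
apply_moves --pt "0 0 0 0 0 0" --pt "0 0 0 0 0 0" --pt "0 0 0 0 0 0" --pt "0 0 0 0 0 0" --pt "0 0 0 0 0 0" --claw 0 --newtons 35

```text
clock: 27.3
tcp_pos: [0.5935, -0.392, 0.0275]
orientation: [0.037, 3.14, -0.001]
contact_force: [-0.9, 0.8, 6.2]
grip_width: 0.046
gripper_force: 36.9
```

Call:
apply_moves --pt "0 0 -0.12 0 0 0" --pt "0 0 -0.34 0 0 0" --pt "0 0 -0.56 0 0 0" --pt "0 0.05 -0.77 0 0 0" --pt "0 0.2 -0.77 0 0 0"

```text
clock: 27.92
tcp_pos: [0.5949, -0.3455, 0.2243]
orientation: [0.044, 3.133, -0.009]
contact_force: [0.1, 0.3, -2.4]
grip_width: 0.0456
gripper_force: 36.5
```

Call:
apply_moves --pt "0.05 0.25 0 0 0 0" --pt "0.1 0.5 0 0 0 0" --pt "0.15 0.75 0 0 0 0" --pt "0.2 0.98 0 0 0 0" --pt "0.2 1.0 0 0 0 0"

```text
clock: 28.55
tcp_pos: [0.5489, -0.0844, 0.2184]
orientation: [-0.023, -3.14, -0.005]
contact_force: [1.0, -0.4, -2.0]
grip_width: 0.0453
gripper_force: 36.6
```

Call:
apply_moves --pt "0.05 0.25 0 0 0 0" --pt "0.1 0.5 0 0 0 0" --pt "0.15 0.75 0 0 0 0" --pt "0.2 0.98 0 0 0 0" --pt "0.2 1.0 0 0 0 0"

```text
clock: 29.18
tcp_pos: [0.5045, 0.1655, 0.2186]
orientation: [-0.025, -3.141, -0.003]
contact_force: [0.2, -0.7, -1.0]
grip_width: 0.0455
gripper_force: 36.8
```

Call:
apply_moves --pt "0.07 0.23 0 0 0 0.05" --pt "0.14 0.46 0 0 0 0.13" --pt "0.196 0.65 0 0 0 0.13" --pt "0.196 0.65 0 0 0 0.13" --pt "0.196 0.65 0 0 0 0.13"

```text
clock: 29.8
tcp_pos: [0.4614, 0.3224, 0.2185]
orientation: [0.36, 3.121, -0.002]
contact_force: [0.3, -0.4, -0.7]
grip_width: 0.0458
gripper_force: 36.8
```

Call:
apply_moves --pt "0 0 0.1 0 0 0" --pt "0 0 0.2 0 0 0" --pt "0 0 0.2 0 0 0" --pt "0 0 0.2 0 0 0"

```text
clock: 30.3
tcp_pos: [0.4617, 0.3232, 0.1697]
orientation: [0.36, 3.12, 0.001]
contact_force: [0.3, 0.2, 0.1]
grip_width: 0.0454
gripper_force: 36.7
```

Call:
apply_moves --pt "0.02 0.019 0.1 0 0 0" --pt "0.02 0.019 0.25 0 0 0" --pt "0.02 0.019 0.4 0 0 0" --pt "0.02 0.019 0.48 0 0 0" --pt "0.02 0.019 0.48 0 0 0"

```text
clock: 30.92
tcp_pos: [0.4568, 0.3294, 0.0486]
orientation: [-0.358, -3.12, 0.002]
contact_force: [0.6, -0.3, -0.3]
grip_width: 0.0455
gripper_force: 36.8
```

Call:
apply_moves --pt "0 0 0.02 0 0 0" --pt "0 0 0.04 0 0 0" --pt "0 0 0.05 0 0 0" --pt "0 0 0.05 0 0 0"

```text
clock: 31.42
tcp_pos: [0.4566, 0.33, 0.0364]
orientation: [0.357, 3.121, 0.0]
contact_force: [-0.6, 0.0, -1.0]
grip_width: 0.0453
gripper_force: 36.8
```

Call:
apply_moves --pt "0 0 0.007 0 0 0" --pt "0 0 0.013 0 0 0" --pt "0 0 0.013 0 0 0"

```text
clock: 31.8
tcp_pos: [0.4567, 0.33, 0.0335]
orientation: [-0.357, -3.121, -0.0]
contact_force: [-1.8, -0.4, 4.2]
grip_width: 0.0455
gripper_force: 37.3
```

Call:
apply_moves --pt "0 0 0 0 0 0" --pt "0 0 0 0 0 0" --pt "0 0 0 0 0 0" --pt "0 0 0 0 0 0" --claw 1

```text
clock: 32.3
tcp_pos: [0.4566, 0.33, 0.033]
orientation: [-0.357, -3.121, 0.0]
contact_force: [-0.0, -0.0, -0.8]
grip_width: 0.0853
gripper_force: 0.0
```

Call:
apply_moves --pt "0 0 -0.15 0 0 0" --pt "0 0 -0.35 0 0 0" --pt "0 0 -0.55 0 0 0" --pt "0 0 -0.75 0 0 0" --pt "0 0 -0.75 0 0 0"

```text
clock: 32.92
tcp_pos: [0.4588, 0.3315, 0.2249]
orientation: [0.357, 3.116, 0.01]
contact_force: [0.4, 0.3, -0.7]
grip_width: 0.0856
gripper_force: 0.0
```

Call:
apply_moves --pt "0 0.25 0 0 0 0" --pt "0 0.5 0 0 0 0" --pt "0 0.75 0 0 0 0" --pt "0 0.95 0 0 0 0" --pt "0 0.95 0 0 0 0"

```text
clock: 33.55
tcp_pos: [0.5079, 0.5654, 0.217]
orientation: [-0.349, -3.119, 0.002]
contact_force: [-1.3, -0.2, -0.7]
grip_width: 0.0854
gripper_force: 0.0
```

```bash
sed -i 's/^px=.*/px=dict(flask_mid=(213,203),cup_mid=(203,244),square_cup_mid=(162,237),oblong_pot_mid=(171,197),jug_mid=(432,235),mug_mid=(381,241))/;/^for n,uv in dict/,$d;s/h=.05 if n\[0\] in"fj" else .032/h=(.05 if n[0] in"fj" else .032)+.006*(n[0] not in"jm")/;s/n\[0\] in"so")/n[0] in"so",.006)/;s/<14/<22/' m1.py; sed -i 's/ray(F\[0\],uv,h)/ray(F[0],uv,.01 if n[0] not in"jm" else h)/' m1.py
cat >> m1.py <<'E'
a=cv2.resize(F[0]["pixels"][130:280,110:290],None,fx=2.2,fy=2.2);b=cv2.resize(F[1]["pixels"][100:250,280:460],None,fx=2.2,fy=2.2)
cv2.imwrite("pics/final.png",np.hstack([a,b])[:,:,::-1])
E
python3 m1.py
```

```text
flask_mid [0.546 0.195 0.056] 2 [503, 529]
   [ 0.5461  0.1999 -0.0778] 0.113
   [0.5458 0.1984 0.0033] 0.116
   [ 0.5458  0.2011 -0.1826] 0.108
cup_mid [0.438 0.218 0.038] 2 [354, 349]
   [ 0.4355  0.2219 -0.0201] 0.12
   [0.4352 0.22   0.1494] 0.158
   [ 0.4351  0.2225 -0.005 ] 0.075
square_cup_mid [0.457 0.327 0.038] 2 [529, 465]
   [0.4569 0.3306 1.3658] 0.084
   [0.4565 0.3303 1.3602] 0.089
   [0.4579 0.3307 1.2879] 0.064
oblong_pot_mid [0.562 0.306 0.038] 2 [631, 612]
   [0.5655 0.312  3.0091] 0.069
   [ 0.5652  0.3121 -0.122 ] 0.098
   [ 0.5658  0.3123 -0.116 ] 0.038
jug_mid [ 0.459 -0.37   0.05 ] 2 [578, 729]
mug_mid [ 0.444 -0.244  0.032] 2 [334, 433]
```

View pics/final.png

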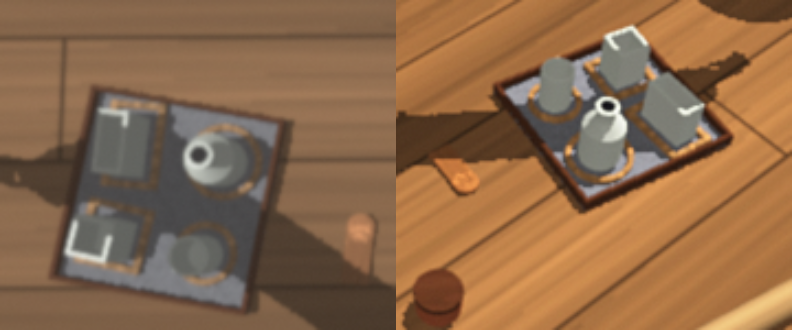

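All four pieces stand upright inside their rests, within about 4 mm of centre by the fits. The jug and mug are undisturbed, so I'm handing in.

```bash
python3 -c "
from bench import r
print(r.hand_in())"
```

```text
the job is handed in; nothing more can be done
None
```

The flask, round cup, square cup and oblong pot stand upright in their matching rests, within about 4 mm of centre by my camera fits; the jug and mug were left in place. I handed the job in at about 34 s on the robot clock, and no verdict was returned.

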